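Set the gauge pointer over the lidded jar and lock it

TASK

Push the arm of the pointer gauge round until its needle hangs over the knob in the middle of the lidded jar, then push the black clamping lever on top of the gauge's post clockwise, as seen from above, until it is fully home, with the needle still over the knob. The jar, teacup and dish are freshly glazed: do not touch, move or lift them, and leave the stirring stick where it lies.

Things in the scene. Friction and masses are not known exactly. Their poses are not given: they have to be found in the camera images.
- board: Square plywood ware board, 440 x 440 x 12 mm, fixed on the cart top by a red-handled bar clamp at the middle of its far edge (board x 230 to 390 mm, 78 mm high). Origin: on the cart top, on the axis of the gauge's post; x along the board away from the robot, z up. Board spans x -160 to 280, y -220 to 220 mm. Gauge: 16 mm steel post on a 72 mm round foot, pointer arm, lever above it.
- pivot (a point): Point on the post's axis, 128 mm above the cart top (mid-height of the pointer arm). Pointer and lever both turn about this vertical axis; the gauge's highest point is 178 mm above the cart top.
- pointer (a joint): Pointer arm's angle (rad): 0 along the board's +x, growing counter-clockwise from above; stops at +-2.3, starts -2.2 to -1.9. Stays where left; friction 0.1 N m (1 N of push at 100 mm). Level aluminium bar 10 mm wide, 14 high (121 to 135 mm above the cart top), from a brass hub of radius 17 mm to 172 mm from the axis. It passes clear above the pots.
- needle_tip (a point): Lower tip of the dark steel needle that hangs from the outer end of the pointer arm: 170 mm from the post's axis, 108 mm above the cart top.
- lock (a joint): Clamping lever's angle (rad): 0 open, growing clockwise from above to its stop at 1.3 (home); starts 0 to 0.3. It points, in the board's frame, at 195 degrees (counter-clockwise from +x) minus its reading. Stays where left; friction 0.12 N m; does not act on the pointer. Black bar 12 mm wide, 14 high (161 to 175 mm above the cart top), reaching 80 mm from the axis; hub radius 14 mm, top 178 mm.
- lever_end (a point): Centre of the lever's round end, 72 mm from the post's axis, 168 mm above the cart top.
- jar: Matte white porcelain lidded jar, lid on (one piece), 84 mm in diameter, 85 mm high to the top of its knob (20 mm in diameter, on the axis). Stands loose on the board (knob top 97 mm above the cart top), beyond the post (away from the robot) or to its left or right, 163 to 180 mm from the post's axis. Origin: centre of its underside.
- cup: Copper-red teacup, 80 mm in diameter, 60 mm high, with a side handle on its own +y; loose on the board. Origin: centre of its underside.
- dish: Stoneware trinket dish, open and shallow, 100 mm in diameter, 24 mm high; loose on the board. Origin: centre of its underside.
- stick: Wooden stirring stick 240 x 18 x 6 mm, lying loose on the cart top to the right of the board. Origin: centre of its underside, x along its length.
Things that resemble listed ones, but are neither listed nor needed, are in the scene too. There is more than one size of the jar; the job needs the largest.

How it is judged (in metres and radians):
On the way, in this order (a step that is already met when the one before it is completed fails the run):
1. the needle is brought to rest over the jar's knob (tip within 15 mm of the jar's axis, seen from above) while the lever is still open (horizontal distance between needle_tip and jar below 0.015 m and velocity of joint pointer between -0.05 and 0.05 rad/s and value of joint lock below 0.6 rad), for 0.3 s.
2. the clamping lever is pushed home (over 1.2 rad of 1.3) with the needle over the knob (value of joint lock above 1.2 rad and horizontal distance between needle_tip and jar below 0.015 m), for 0.2 s.
At the end, for the whole second after the job is handed in: The needle's tip is within 15 mm of the jar's axis seen from above, the pointer is at rest, the clamping lever reads over 1.2 rad (stop at 1.3), and the jar stands upright and still (all of step 2 and velocity of joint pointer between -0.05 and 0.05 rad/s and angle between jar's own z axis and vertical below 0.1 rad and linear speed of jar below 0.02 m/s); the robot touches nothing.
It fails at once if the robot touches the lidded jar (over 0.5 N), or the lidded jar is shifted more than 10 mm, lifted or tipped (contact force between any of the fingers, the arm and jar above 0.5 N or distance of jar from where it was at the start of the episode above 0.01 m or angle between jar's own z axis and vertical above 0.15 rad).
It fails at once if the robot touches the teacup (over 0.5 N), or the teacup is shifted more than 10 mm, lifted or tipped (contact force between any of the fingers, the arm and cup above 0.5 N or distance of cup from where it was at the start of the episode above 0.01 m or angle between cup's own z axis and vertical above 0.15 rad).
It fails at once if the robot touches the trinket dish (over 0.5 N), or the trinket dish is shifted more than 10 mm, lifted or tipped (contact force between any of the fingers, the arm and dish above 0.5 N or distance of dish from where it was at the start of the episode above 0.01 m or angle between dish's own z axis and vertical above 0.15 rad).
It fails at once if the stirring stick is moved more than 20 mm or lifted (distance of stick from where it was at the start of the episode above 0.02 m).
It also fails if it takes over 69 s, if anything falls off the work surface, if the arm or the gripper's body presses on something with over 40 N, if the wrist force passes 120 N, or if a joint passes its speed limit or range.

ROBOT

A 6-joint arm with a two-finger parallel gripper is mounted at the origin on the work surface. World frame = base frame: x ahead of the robot, y to its left, z up, the work surface at z = 0. Lengths are in mm, angles in rad, forces in N, time in s.
With the tool pointing down it reaches from about 350 to 975 mm from the base axis. Payload 7.1 kg.
Tool frame: the origin (TCP) lies midway between the tips of the shut fingers; the grasp point (between the pads) lies 19 mm behind it (ctrl.grip_point_offset is the distance from the TCP to the grasp point, in mm); z points along the fingers, y is the line along which they close (so a half turn about z gives the same grasp; the last joint's range is limited). The gripper opens to 88 mm and grips with 3 to 60 N. Pads are 20 mm wide; open, the fingers measure 115 mm over their backs; the gripper's body (75 mm by 178 mm) begins 61 mm behind the grasp point.
Start: joints at [1.223, 0.423, 1.63, -0, 1.089, -0.019], TCP at [201.785, 591.513, 222.675] pointing down, gripper open.
Joint ranges: [-3, 3], [-0.9, 2.11], [0.09, 2.58], [-1.31, 4.45], [0.11, 2.69], [-2.54, 2.54]. Speed limits (rad/s): [2.39, 2.39, 3.01, 3.14, 3.14, 3.14].

INTERFACE

Orientations are given as a rotation vector (axis times angle).
In Python, from workcell import get_obs, optics, close_job, spotter, ctrl gives the robot as it stands. The module is installed in compiled form; this text tells all that it offers.
- The arm moves only by the tool move_arm, never from a script. Its argument "rows" is a list of rows, each a list of 5 numbers: the shift along the tool's x, y, z in cm, then the turn about the tool's z in degrees, then the opening in per cent of the stroke, from 0 (shut) to 100 (fully open). A call has 1 to 10 rows; each row shifts and turns the commanded pose from where the row before left it, along the tool's axes as they then stand; what a row does not reach is not made up. A row lasts 1/8 s, in which the tool goes at most 62.5 mm and 10.7 degrees, less where a joint would pass 70% of its speed; a pose out of reach is approached as far as the arm can. A call with a gripper value outside its range is refused whole. The fingers move at their own pace and stop on an object; the grip force is fixed at half the most. Time passes only in rows, so rows that do not move let the fingers close. It gives the time, the measured TCP pose, the force, the opening and the grip force at its end, in the units of the state.
- get_obs(): the state, without advancing time (a new reading comes with each control period).
- optics.get_image(name): name is "scene" or "top" or "wrist"; returns the picture (480x640x3 uint8, blue, green, red); there is no depth.
- optics.calibration(name): a dict with "camera_matrix" (3x3 intrinsics, pixels), "xyz" and "orientation" of the camera in the world. Camera axes: x right, y down, z forward; pixel columns grow to the right and rows downward; lengths in mm; the calibration is good to about 2 mm. A picture is of the moment at which its call begins: read the wrist's pose just before it. calibration takes no time and is no camera call; for the wrist camera it gives the pose at the moment of the call.
- close_job(): hands the job in; it is judged then, once.
Trained networks look in the newest picture that a camera, given by its name, has taken for a name from the list of things; names that differ only in an ending like _2 or _b are one class to them, and where a whole thing is asked for, a point or a joint stands for the part that bears it (a point fixed in the world has none). Each returns a list of dicts, best first, with "conf" (0 to 1); they miss things now and then, are a little off and sometimes report something else, mostly with a low value. They report only what shows in the picture. A call takes as long as a camera call. They do not tell look-alikes from the thing itself.
- spotter.find_in(camera, label): "point" ([column, row] in pixels, amid what is visible of it).
- spotter.regions_of(camera, label): "region" (480x640 bool, what is visible of it) and "point" ([column, row] in pixels, amid what is visible of it).
The state is a dict: "t": time; "qpos": joint angles; "qvel": joint speeds; "joint_torque": joint torques, N m; "ee_pos": TCP position; "orientation": TCP orientation; "ft_force": force on the tool from outside, world axes, zero at the start; "moment": the same for the moment, N m; "width": finger opening in mm; "grasp_force": force on a finger pad.
Only numpy, scipy, OpenCV 4.12 (cv2) and the standard library are available. Lean on these libraries where they do the work, as an engineer would, in place of code of your own. Each camera call takes 0.05 s, during which the arm holds its last target. There are 200 camera calls.

## Working session

There is one attempt and no reset: what is moved stays moved. The work goes in short steps, Python scripts to look and compute and a tool call to move; the robot and the scene stay as the last step left them, time stands still between calls to the robot, and variables do not carry over. Pictures are saved under pics/ and viewed, at most 10 in all, crops included, and the job is handed in when it is done.

Besides the shell and the picture viewer there is one more tool, called after "Emit:" by a JSON object that holds its "api" and its "payload". move_arm: Moves the arm, as the interface text tells. Its arguments: {"type":"object","properties":{"rows":{"type":"array","items":{"type":"array","items":{"type":"number"}}}},"required":["rows"]}

```bash
mkdir -p pics; cat > h.py <<'E'
import numpy as np, cv2
from scipy.spatial.transform import Rotation as R
from workcell import get_obs, optics, close_job, spotter, ctrl
def cal(n):
    c=optics.calibration(n); o=np.array(c["orientation"],float)
    Rm=o if o.shape==(3,3) else R.from_rotvec(o).as_matrix()
    return np.array(c["camera_matrix"]),np.array(c["xyz"],float),Rm
def ray(n,p,c=None):
    K,x,Rm=c or cal(n); d=Rm@np.linalg.solve(K,[p[0],p[1],1]); return x,d/np.linalg.norm(d)
def atz(n,p,z,c=None):
    x,d=ray(n,p,c); return x+d*(z-x[2])/d[2]
def proj(n,P,c=None):
    K,x,Rm=c or cal(n); q=K@(Rm.T@(np.array(P,float)-x)); return q[:2]/q[2]
def tri(rs):
    A=sum(np.eye(3)-np.outer(d,d) for x,d in rs); b=sum((np.eye(3)-np.outer(d,d))@x for x,d in rs); return np.linalg.solve(A,b)
E
python3 - <<'E'
from h import *
s=get_obs(); print(s["t"],s["ee_pos"],s["orientation"],s["width"],ctrl.grip_point_offset)
for n in("scene","top"):
    print(n,optics.calibration(n))
    im=optics.get_image(n); cv2.imwrite(f"pics/{n}1.png",im)
    for l in("board","pointer","lock","jar","cup","dish","stick","lever_end","needle_tip"):
        print(l,[(np.round(r["point"]).tolist(),round(r["conf"],2)) for r in spotter.find_in(n,l)])
E
```

```text
0.0 [201.58883352 591.00752867 221.89846394] [-5.14078323e-01 -3.09894481e+00  2.37986070e-03] 88.06649072850871 18.700000000000003
scene {'camera_matrix': array([[439.51975665,   0.        , 318.13375768],
       [  0.        , 439.51975665, 238.15148754],
       [  0.        ,   0.        ,   1.        ]]), 'xyz': array([1025.44834398,  346.69195779,  916.77394781]), 'orientation': array([-1.07621919, -2.53278509,  0.90001609])}
board [([333.0, 301.0], 0.68)]
pointer [([349.0, 228.0], 0.61)]
lock [([363.0, 232.0], 0.58)]
jar [([300.0, 232.0], 0.77), ([248.0, 225.0], 0.66), ([298.0, 188.0], 0.61)]
cup [([362.0, 235.0], 0.64)]
dish [([308.0, 315.0], 0.7)]
stick [([266.0, 176.0], 0.84)]
lever_end [([362.0, 232.0], 0.84)]
needle_tip [([348.0, 228.0], 0.6)]
top {'camera_matrix': array([[462.44617674,   0.        , 319.45971576],
       [  0.        , 462.44617674, 243.35170053],
       [  0.        ,   0.        ,   1.        ]]), 'xyz': array([ 536.50876576, -103.91700507, 1044.68829939]), 'orientation': array([-2.21321447,  2.16611966, -0.03646495])}
board [([293.0, 230.0], 0.73)]
pointer [([281.0, 274.0], 0.7)]
lock [([282.0, 272.0], 0.69)]
jar [([430.0, 230.0], 0.94), ([368.0, 258.0], 0.58), ([324.0, 293.0], 0.41)]
cup [([212.0, 264.0], 0.69)]
dish [([286.0, 184.0], 0.65)]
stick [([481.0, 315.0], 0.91)]
lever_end [([283.0, 274.0], 0.79)]
needle_tip [([328.0, 292.0], 0.68)]
```

View pics/top1.png

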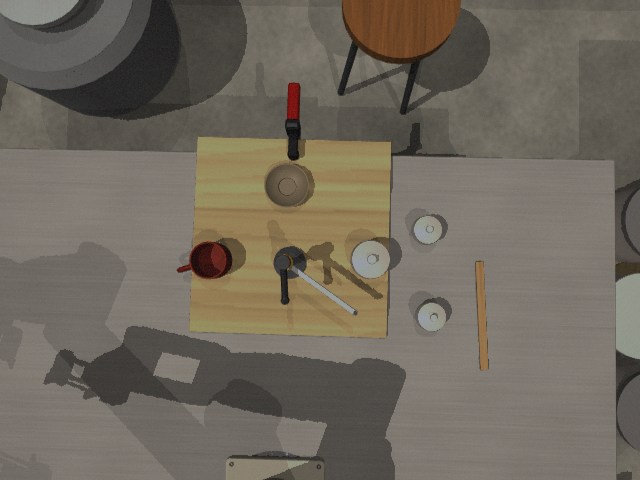

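View pics/scene1.png

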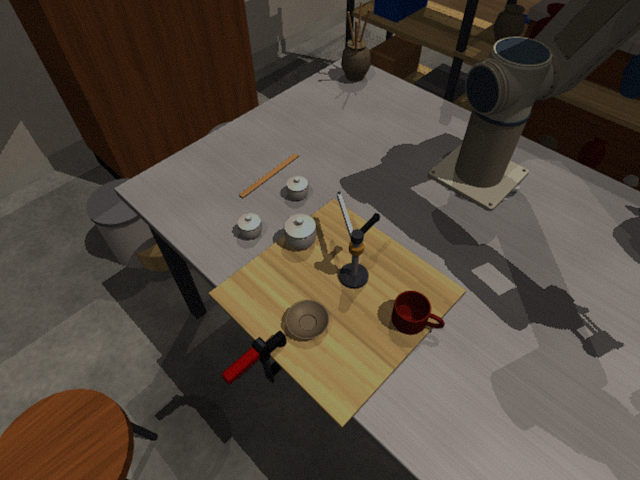

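Top view: the large jar is on the board at (371,259). The smaller look-alikes stand off the board at (428,230) and (432,317). The pointer runs from the hub near (289,257) to its tip at (355,313), and the lever runs down to (285,301). In the scene view the jar is at (300,232), with the smaller ones at (298,188) and (248,225). I choose the one on the board and check it in a crop.

```bash
python3 - <<'E'
from h import *
t=cv2.imread("pics/top1.png")[235:335,260:400]; s=cv2.imread("pics/scene1.png")[170:300,270:400]
a=cv2.resize(t,None,fx=5,fy=5,interpolation=cv2.INTER_CUBIC); b=cv2.resize(s,None,fx=4.5,fy=4.5,interpolation=cv2.INTER_CUBIC)
cv2.imwrite("pics/cropt.png",cv2.convertScaleAbs(a,alpha=1.6)); cv2.imwrite("pics/crops.png",cv2.convertScaleAbs(b,alpha=1.6))
E
```

```text
(no output)
```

View pics/cropt.png

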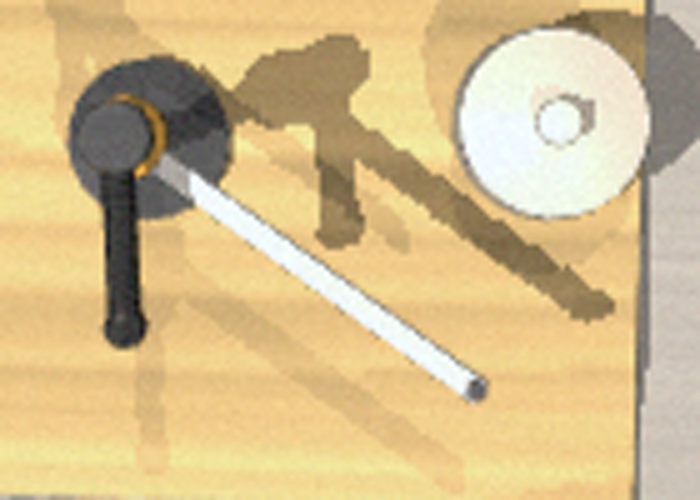

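View pics/crops.png

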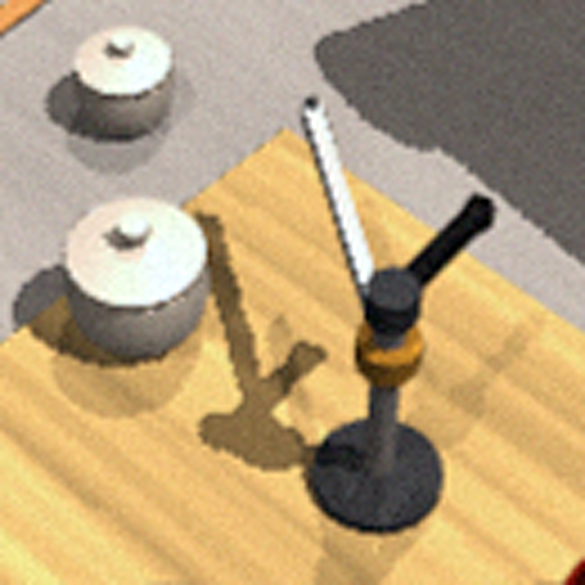

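The crops confirm it: the largest jar sits on the board, with its knob at top (372,259) and scene (299,221). The hub top is at (282.5,262) and (357,234), the lever end at (284.5,300) and (376.5,217), and the pointer end at (355,312.5) and (339,193).

```bash
python3 - <<'E'
from h import *
P=dict(hub=((282.5,261.6),(357,234)),knob=((371.6,258.8),(298.7,220.3)),tip=((355,312.3),(338.9,192.6)),lever=((284.5,300.1),(376.6,216.8)))
Q={}
for k,(a,b) in P.items():
    q=Q[k]=tri([ray("top",a),ray("scene",b)]); print(k,q.round(1),(proj("top",q)-a).round(1),(proj("scene",q)-b).round(1))
for k,z in(("hub",178),("knob",97),("tip",130),("lever",172)):
    print(k,z,atz("top",P[k][0],z).round(1),atz("scene",P[k][1],z).round(1))
# board corners top image
c=[(197,137),(391,142),(387,338),(190,332)]
C=np.array([atz("top",p,12)for p in c]);print(C.round(0)); v=(C[0]+C[1]-C[2]-C[3]);print("yaw",np.degrees(np.arctan2(v[1],v[0])))
for k in("knob","tip","lever"):
    d=Q[k]-Q["hub"];print(k,np.hypot(*d[:2]),np.degrees(np.arctan2(d[1],d[0])))
for n in ("cup","dish"): 
    r=spotter.regions_of("top",n)[0]["region"]; ys,xs=np.nonzero(r); print(n,[atz("top",p,40).round(0)[:2] for p in((xs.min(),ys.mean()),(xs.max(),ys.mean()),(xs.mean(),ys.min()),(xs.mean(),ys.max()))])
s=get_obs();print(s["t"],R.from_rotvec(s["orientation"]).as_matrix().round(3))
E
```

```text
hub [542.2 -21.9 179. ] [-0.2  0.1] [-0.2  0. ]
knob [ 552.9 -197.1   94.6] [ 0.1 -0.1] [0.1 0. ]
tip [ 446.8 -161.6  138.7] [-0.2  0.2] [-0.2 -0. ]
lever [469.7 -26.5 172.1] [-0.3  0.3] [-0.3  0. ]
hub 178 [542.4 -22.  178. ] [541.3 -22.1 178. ]
knob 97 [ 552.7 -196.7   97. ] [ 554.4 -195.7   97. ]
tip 130 [ 446.4 -162.6  130. ] [ 440.  -166.9  130. ]
lever 172 [470.2 -27.1 172. ] [469.1 -26.1 172. ]
[[ 822.  195.   12.]
 [ 818. -244.   12.]
 [ 380. -242.   12.]
 [ 383.  196.   12.]]
yaw -0.18972503046798167
knob 175.5776944008988 -86.49747746309087
tip 169.1852643330543 -124.29765855043718
lever 72.59379923110461 -176.3079470303463
cup [array([541., 219.]), array([543., 105.]), array([583., 153.]), array([504., 150.])]
dish [array([710.,  36.]), array([712., -61.]), array([760., -11.]), array([663., -14.])]
1.1 [[-0.946  0.323  0.   ]
 [ 0.323  0.946  0.   ]
 [-0.     0.    -1.   ]]
```

Pivot is at about (542,-22). The pointer sits at -124.3° and the jar at -86.5°, so it needs about 38° counter-clockwise. The lever is at about 184° and its stop at about 120.5°. The plan is to push the pointer with shut fingers at a radius of 110 mm and z of about 116. First I travel there high.

Emit:
{"api": "move_arm", "payload": {"rows": [[-3.7,-4.7,0,0,0],[-3.7,-4.7,0,0,0],[-3.7,-4.7,0,0,0],[-3.7,-4.7,0,0,0],[-3.7,-4.7,0,0,0],[-3.7,-4.7,0,0,0],[-3.7,-4.7,0,0,0],[-3.7,-4.7,0,0,0],[-3.7,-4.7,0,0,0],[-3.7,-4.7,0,0,0]]}}

```text
t: 2.35
ee_pos: [400.8, 25.3, 223.1]
orientation: [0.514, 3.098, 0.001]
ft_force: [1.1, 0.8, 0.9]
width: 0.3
grasp_force: 0.0
```

```bash
cat > rel.py <<'E'
import sys; from h import *
s=get_obs(); T=R.from_rotvec(s["orientation"]).as_matrix(); g=np.array([float(v) for v in sys.argv[1:4]])
print("tcp",np.round(s["ee_pos"],1),"xhead",np.degrees(np.arctan2(T[1,0],T[0,0])).round(1),"z",T[:,2].round(3),"w",round(s["width"],1),"F",np.round(s["ft_force"],1),"t",s["t"]); print("delta tool cm",(T.T@(g-s["ee_pos"])/10).round(2))
E
python3 rel.py 443 -87 200
```

```text
tcp [400.8  25.3 223.1] xhead 161.2 z [ 0.001  0.    -1.   ] w 0.3 F [1.1 0.8 0.9] t 2.35
delta tool cm [-7.62 -9.27  2.32]
```

Emit:
{"api": "move_arm", "payload": {"rows": [[-3.8,-4.6,0,0,0],[-3.8,-4.6,0,0,0],[0,0,3,8,0],[0,0,3,8,0],[0,0,2.7,0,0],[0,0,2,0,0],[0,0,0,0,0]]}}

```text
t: 3.22
ee_pos: [441.5, -84.2, 114.7]
orientation: [-0.94, -2.995, 0.0]
ft_force: [-0.2, -0.6, 0.1]
width: 0.8
grasp_force: 0.0
```

```bash
python3 rel.py 455.3 -95.8 116; python3 - <<'E'
from h import *
im=optics.get_image("scene"); cv2.imwrite("pics/s2.png",cv2.convertScaleAbs(cv2.resize(im[130:330,220:460],None,fx=3,fy=3),alpha=1.5))
E
```

```text
tcp [441.5 -84.2 114.7] xhead 145.2 z [-0.003  0.001 -1.   ] w 0.8 F [-0.2 -0.6  0.1] t 3.225
delta tool cm [-1.8  -0.16 -0.14]
```

View pics/s2.png

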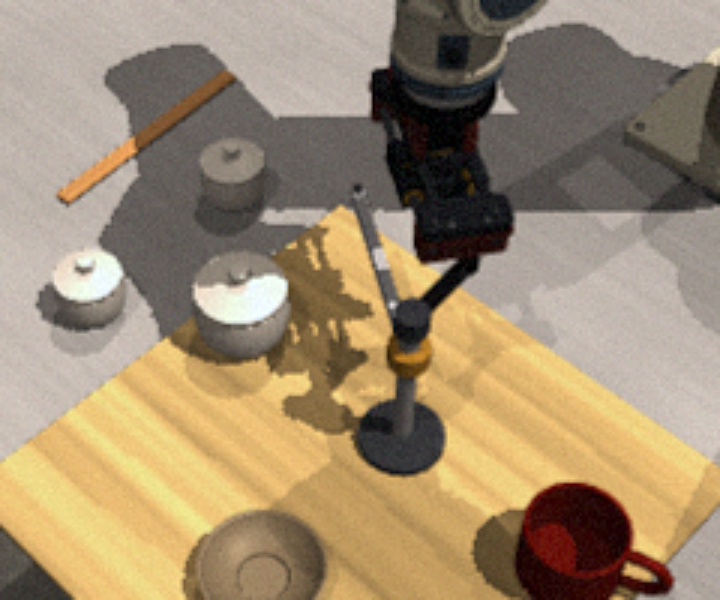

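The shut fingers stand beside the pointer and clear of the lever. Next I close the gap and sweep about 21° of arc.

Emit:
{"api": "move_arm", "payload": {"rows": [[-1.5,0,0,0,0],[-1.0,0,0,0,0],[-0.6,0,0,0,0],[-0.58,-0.06,0,-3,0],[-0.58,-0.06,0,-3,0],[-0.58,-0.06,0,-3,0],[-0.58,-0.06,0,-3,0],[-0.58,-0.06,0,-3,0],[-0.58,-0.06,0,-3,0],[-0.58,-0.06,0,-3,0]]}}

```text
t: 4.53
ee_pos: [502.4, -123.5, 115.7]
orientation: [-0.376, -3.118, -0.0]
ft_force: [-0.4, 1.0, 0.7]
width: 0.5
grasp_force: 0.5
```

```bash
cat > look.py <<'E'
from h import *
s=get_obs(); p=np.array(s["ee_pos"])-[542.2,-21.9,0]; print("r",np.hypot(*p[:2]).round(1),"ang",np.degrees(np.arctan2(p[1],p[0])).round(1))
for n in("top","scene"):
    im=optics.get_image(n); cv2.imwrite(f"pics/last_{n}.png",im)
    for l in("needle_tip","pointer","lever_end","jar"):
        print(n,l,[(np.round(r["point"]).tolist(),round(r["conf"],2)) for r in spotter.find_in(n,l)[:2]])
E
python3 rel.py 500 -100 116; python3 look.py
```

```text
tcp [ 502.4 -123.5  115.7] xhead 166.2 z [-0.001  0.    -1.   ] w 0.5 F [-0.4  1.   0.7] t 4.525
delta tool cm [ 0.79  2.23 -0.03]
r 109.2 ang -111.4
top needle_tip []
top pointer []
top lever_end [([282.0, 271.0], 0.72)]
top jar [([428.0, 230.0], 0.95), ([371.0, 253.0], 0.92)]
scene needle_tip [([339.0, 230.0], 0.61)]
scene pointer [([341.0, 232.0], 0.57)]
scene lever_end [([364.0, 232.0], 0.7)]
scene jar [([298.0, 232.0], 0.86), ([294.0, 188.0], 0.79)]
```

Emit:
{"api": "move_arm", "payload": {"rows": [[-0.58,-0.06,0,-3,0],[-0.58,-0.06,0,-3,0],[-0.58,-0.06,0,-3,0],[-0.39,-0.05,0,-2,0],[-0.2,-0.02,0,-1,0],[0,0,0,0,0]]}}

```text
t: 5.78
ee_pos: [525.0, -129.6, 115.7]
orientation: [0.051, 3.141, -0.0]
ft_force: [-0.6, 0.7, -0.9]
width: 0.6
grasp_force: 0.1
```

```bash
python3 rel.py 500 -100 116; python3 look.py; python3 - <<'E'
import cv2
im=cv2.imread("pics/last_scene.png")[150:280,270:400]; im2=cv2.imread("pics/last_top.png")[220:350,260:400]
a=cv2.resize(im,(400,400),interpolation=cv2.INTER_CUBIC);b=cv2.resize(im2,(400,371),interpolation=cv2.INTER_CUBIC)
b=cv2.copyMakeBorder(b,0,29,0,0,0)
cv2.imwrite("pics/c3.png",cv2.convertScaleAbs(cv2.hconcat([a,b]),alpha=1.6))
E
```

```text
tcp [ 525.  -129.6  115.7] xhead 178.1 z [ 0. -0. -1.] w 0.6 F [-0.6  0.7 -0.9] t 5.775
delta tool cm [ 2.6   2.88 -0.03]
r 109.1 ang -99.1
top needle_tip [([371.0, 246.0], 0.39)]
top pointer []
top lever_end [([281.0, 268.0], 0.92), ([286.0, 185.0], 0.32)]
top jar [([431.0, 317.0], 0.79), ([430.0, 232.0], 0.72)]
scene needle_tip [([335.0, 234.0], 0.63)]
scene pointer [([336.0, 232.0], 0.79)]
scene lever_end [([363.0, 232.0], 0.56)]
scene jar [([248.0, 224.0], 0.96), ([299.0, 232.0], 0.71)]
```

View pics/c3.png

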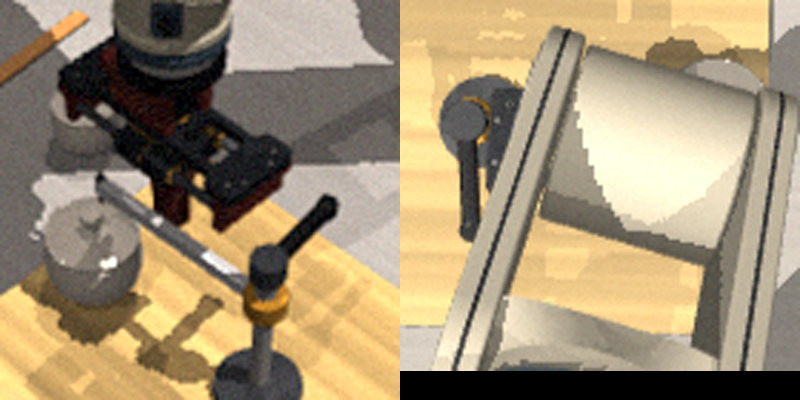

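Scene crop: the fingers push on the bar, and the bar's end is at scene pixel (302.5,209), just short of the knob at about (299,221).

```bash
python3 - <<'E'
from h import *
for z in(128,135):
    q=atz("scene",(302.4,208.9),z); d=q-[542.2,-21.9,0]; print(q.round(1),np.hypot(*d[:2]),np.degrees(np.arctan2(d[1],d[0])))
for a in(-95,-93,-91,-89,-86.5):
    a=np.radians(a); print(np.degrees(a),[proj("scene",[542.2+r*np.cos(a),-21.9+r*np.sin(a),z]).round(1) for r,z in((172,128),(172,135))])
E
```

```text
[ 540.4 -195.1  128. ] 173.2156743103154 -90.59672921149863
[ 544.7 -190.3  135. ] 168.41663945246395 -89.14925021661912
-95.0 [array([306.8, 206.4]), array([306.7, 204.4])]
-93.0 [array([304.9, 207.6]), array([304.8, 205.7])]
-91.0 [array([303.1, 208.9]), array([303. , 206.9])]
-89.0 [array([301.3, 210.2]), array([301.2, 208.3])]
-86.5 [array([299.2, 211.9]), array([299.1, 210. ])]
```

Emit:
{"api": "move_arm", "payload": {"rows": [[-0.29,-0.03,0,-1.5,0],[-0.29,-0.03,0,-1.5,0],[-0.2,-0.02,0,-1,0],[0,0,0,0,0],[0.3,0,0,0,0],[2,0,0,0,0],[4,0,0,0,0],[3,0,0,0,0],[0,0,-4.5,0,0]]}}

```text
t: 7.4
ee_pos: [435.1, -133.0, 158.6]
orientation: [0.058, -3.133, -0.004]
ft_force: [1.1, -0.4, 0.2]
width: 0.4
grasp_force: 0.0
```

```bash
python3 look.py; python3 - <<'E'
import cv2
im=cv2.imread("pics/last_scene.png")[170:260,280:380]; im2=cv2.imread("pics/last_top.png")[230:320,290:390]
a=cv2.resize(im,(400,360),interpolation=cv2.INTER_CUBIC);b=cv2.resize(im2,(400,360),interpolation=cv2.INTER_CUBIC)
cv2.imwrite("pics/c4.png",cv2.convertScaleAbs(cv2.hconcat([a,b]),alpha=1.6))
E
python3 rel.py 474 -60 154
```

```text
r 154.4 ang -133.9
top needle_tip [([332.0, 259.0], 0.62)]
top pointer [([328.0, 263.0], 0.67), ([482.0, 312.0], 0.49)]
top lever_end [([283.0, 276.0], 0.93), ([285.0, 227.0], 0.49)]
top jar [([428.0, 229.0], 0.89), ([431.0, 317.0], 0.81)]
scene needle_tip [([336.0, 235.0], 0.68)]
scene pointer [([330.0, 231.0], 0.85), ([307.0, 317.0], 0.36)]
scene lever_end [([365.0, 231.0], 0.63)]
scene jar [([299.0, 234.0], 0.94), ([297.0, 187.0], 0.92)]
tcp [ 439.4 -133.8  159.9] xhead -177.8 z [-0.002  0.001 -1.   ] w 0.7 F [-0.2  0.1  0.5] t 7.9
delta tool cm [-3.74  7.24  0.58]
```

View pics/c4.png

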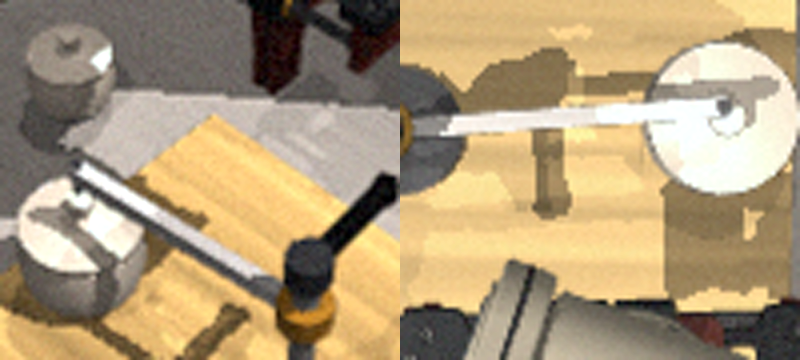

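The needle hangs over the knob: the bar's end is at scene (299,211) and top (371,256). Next I check that numerically and set up the lever approach.

```bash
python3 - <<'E'
from h import *
q=tri([ray("top",(370.9,255.6)),ray("scene",(298.9,210.9))]); print(q, atz("top",(370.9,255.6),128), proj("top",q)-[370.9,255.6])
E
python3 rel.py 481 -62 154
```

```text
[ 557.50249449 -190.45420876  138.01464419] [ 558.42279744 -192.14303669  128.        ] [-0.37662386  0.33983435]
tcp [ 439.4 -133.8  159.9] xhead -177.8 z [-0.002  0.001 -1.   ] w 0.7 F [-0.2  0.1  0.5] t 7.9
delta tool cm [-4.43  7.02  0.58]
```

Emit:
{"api": "move_arm", "payload": {"rows": [[-2.2,3.3,0.4,0,0],[-2.2,3.3,0.3,0,0],[0,0,0,0,0]]}}

```text
t: 8.28
ee_pos: [482.1, -64.8, 153.0]
orientation: [0.064, -3.14, -0.0]
ft_force: [-0.4, -0.2, -0.3]
width: 0.7
grasp_force: 0.0
```

```bash
python3 rel.py 481.6 -45.4 152
```

```text
tcp [482.1 -64.8 153. ] xhead -177.7 z [-0.001  0.    -1.   ] w 0.7 F [-0.4 -0.2 -0.3] t 8.275
delta tool cm [-0.03  1.94  0.1 ]
```

Emit:
{"api": "move_arm", "payload": {"rows": [[0,1.2,0,0,0],[0,0.7,0,1.5,0],[0.15,0.55,0,5,0],[0.15,0.55,0,5,0],[0.15,0.55,0,5,0],[0.15,0.55,0,5,0],[0.15,0.55,0,5,0],[0.15,0.55,0,5,0],[0.15,0.55,0,5,0],[0.15,0.55,0,5,0]]}}

```text
t: 9.52
ee_pos: [480.2, -3.1, 153.3]
orientation: [-1.062, -2.954, 0.002]
ft_force: [-0.7, -1.3, -0.1]
width: 0.4
grasp_force: 0.8
```

```bash
python3 rel.py 481.6 -45.4 152;  python3 look.py; python3 - <<'E'
import cv2
im=cv2.imread("pics/last_scene.png")[170:260,280:400]; im2=cv2.imread("pics/last_top.png")[210:300,270:390]
a=cv2.resize(im,(400,300),interpolation=cv2.INTER_CUBIC);b=cv2.resize(im2,(400,300),interpolation=cv2.INTER_CUBIC)
cv2.imwrite("pics/c5.png",cv2.convertScaleAbs(cv2.hconcat([a,b]),alpha=1.6))
E
```

```text
tcp [480.2  -3.1 153.3] xhead 140.4 z [-0.002 -0.    -1.   ] w 0.4 F [-0.7 -1.3 -0.1] t 9.525
delta tool cm [-2.8  -3.17  0.13]
r 64.7 ang 163.1
top needle_tip [([327.0, 261.0], 0.66), ([371.0, 260.0], 0.17)]
top pointer [([328.0, 262.0], 0.75)]
top lever_end [([280.0, 265.0], 0.73)]
top jar [([428.0, 228.0], 0.87), ([431.0, 317.0], 0.75)]
scene needle_tip [([334.0, 236.0], 0.83)]
scene pointer [([332.0, 231.0], 0.93)]
scene lever_end [([361.0, 238.0], 0.77)]
scene jar [([248.0, 224.0], 0.7), ([303.0, 235.0], 0.68)]
```

View pics/c5.png

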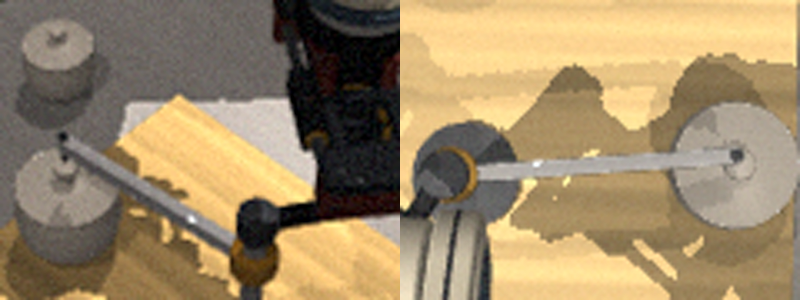

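The lever is following, the needle is unmoved, and about 25° remain.

Emit:
{"api": "move_arm", "payload": {"rows": [[0.15,0.55,0,5,0],[0.15,0.55,0,5,0],[0.15,0.55,0,5,0],[0.15,0.55,0,5,0],[0.05,0.2,0,2,0],[0,0,0,0,0]]}}

```text
t: 10.78
ee_pos: [495.0, 18.1, 153.6]
orientation: [-1.601, -2.702, 0.0]
ft_force: [0.1, -0.6, 0.6]
width: 0.4
grasp_force: 0.3
```

```bash
python3 rel.py 481.6 -45.4 152;  python3 look.py | head -1
```

```text
tcp [495.   18.1 153.6] xhead 118.7 z [-0. -0. -1.] w 0.4 F [ 0.1 -0.6  0.6] t 10.775
delta tool cm [-4.93 -4.22  0.16]
r 61.9 ang 139.7
```

Emit:
{"api": "move_arm", "payload": {"rows": [[0.03,0.11,0,1,0],[0.03,0.11,0,1,0],[0,0,0,0,0]]}}

```text
t: 11.65
ee_pos: [496.8, 19.7, 153.6]
orientation: [-1.65, -2.673, 0.0]
ft_force: [-1.1, -1.0, -0.1]
width: 0.6
grasp_force: 0.6
```

```bash
python3 rel.py 481.6 -45.4 152;  python3 look.py | head -1
```

```text
tcp [496.8  19.7 153.6] xhead 116.6 z [-0. -0. -1.] w 0.6 F [-1.1 -1.  -0.1] t 11.65
delta tool cm [-5.14 -4.28  0.16]
r 61.6 ang 137.5
```

Emit:
{"api": "move_arm", "payload": {"rows": [[0,0.12,0,0,0],[0,0.12,0,0,0],[0,0,0,0,0]]}}

```text
t: 12.52
ee_pos: [498.1, 20.4, 153.5]
orientation: [-1.648, -2.673, 0.003]
ft_force: [-5.2, -4.0, 2.7]
width: 0.6
grasp_force: 2.6
```

Emit:
{"api": "move_arm", "payload": {"rows": [[0,0.12,0,0,0],[0,0.12,0,0,0],[0,0,0,0,0]]}}

```text
t: 12.9
ee_pos: [498.2, 20.6, 153.3]
orientation: [-1.646, -2.671, 0.008]
ft_force: [-10.7, -7.5, 8.4]
width: 0.2
grasp_force: 6.5
```

The force rises, so the lever is on its stop. I back off and lift.

Emit:
{"api": "move_arm", "payload": {"rows": [[0,-0.6,0,0,0],[0,-2,0,0,0],[0,-3,0,0,0],[0,-4,-3,0,0],[0,-5,-3,0,0],[0,-5,-3,0,0],[0,0,0,0,0],[0,0,0,0,0]]}}

```text
t: 13.9
ee_pos: [327.0, -66.2, 244.0]
orientation: [1.649, 2.671, 0.002]
ft_force: [0.2, 0.7, 0.1]
width: 0.7
grasp_force: 0.0
```

```bash
python3 rel.py 481.6 -45.4 152;  python3 look.py; python3 - <<'E'
import cv2
im=cv2.imread("pics/last_scene.png")[170:260,280:400]; im2=cv2.imread("pics/last_top.png")[210:300,270:390]
a=cv2.resize(im,(400,300),interpolation=cv2.INTER_CUBIC);b=cv2.resize(im2,(400,300),interpolation=cv2.INTER_CUBIC)
cv2.imwrite("pics/c6.png",cv2.convertScaleAbs(cv2.hconcat([a,b]),alpha=1.6))
E
```

```text
tcp [327.  -66.2 244. ] xhead 116.6 z [ 0.003 -0.    -1.   ] w 0.7 F [0.2 0.7 0.1] t 13.9
delta tool cm [-5.05 14.73  9.24]
r 219.7 ang -168.4
top needle_tip [([327.0, 258.0], 0.97)]
top pointer [([327.0, 262.0], 0.68), ([209.0, 262.0], 0.21)]
top lever_end [([273.0, 270.0], 0.7), ([328.0, 263.0], 0.56)]
top jar [([372.0, 261.0], 0.9), ([429.0, 231.0], 0.8)]
scene needle_tip [([330.0, 231.0], 0.65)]
scene pointer [([336.0, 235.0], 0.68)]
scene lever_end [([369.0, 241.0], 0.79)]
scene jar [([295.0, 188.0], 0.93), ([296.0, 234.0], 0.9)]
```

View pics/c6.png

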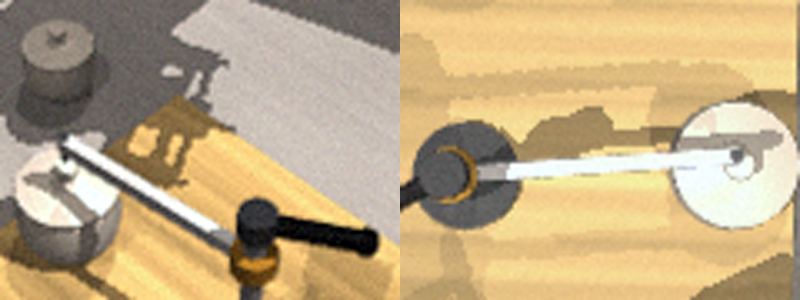

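The needle is still over the knob, with the bar end at crop (735,155). The lever end is at scene (389,242).

```bash
python3 - <<'E'
from h import *
q=atz("scene",(388.9,241.6),170); d=q-[542.2,-21.9,0]; a=np.degrees(np.arctan2(d[1],d[0])); print(q,np.hypot(*d[:2]),a,"lock",np.radians(195-0.2-a))
for l in (1.1,1.2,1.3):
    b=np.radians(194.8)-l; print(l,proj("scene",[542.2+72*np.cos(b),-21.9+72*np.sin(b),170]).round(1))
E
```

```text
[504.62096869  37.72834061 170.        ] 70.48207288822819 122.21999065661493 lock 1.2667601341703174
1.1 [389.7 237.4]
1.2 [389.8 240. ]
1.3 [389.5 242.6]
```

```bash
python3 -c "
from h import *
print(close_job())"
```

```text
the job is handed in; nothing more can be done
None
```

I handed the job in: the needle hangs over the large jar's knob by about 7 mm from its axis (limit 15 mm), and the lever was pushed to its stop (about 1.27 rad from the picture); `close_job` returned no verdict.

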